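Open the screened test box with its lifting lever

ROBOT

A 6-joint arm with a two-finger parallel gripper is mounted at the origin on the work surface. World frame = base frame: x ahead of the robot, y to its left, z up, the work surface at z = 0. Lengths are in m, angles in rad, forces in N, time in s.
With the tool pointing down it reaches from about 0.325 to 0.75 m from the base axis. Payload 7.6 kg.
Tool frame: the origin (TCP) lies between the finger pads; the fingertips stand 14 mm ahead of it and the grasp point (between the pads) lies 5 mm behind it; z points along the fingers, x is the direction in which the jaws open and shut, and the axes are right-handed (so a half turn about z gives the same grasp; the last joint's range is limited). The gripper opens to 85 mm and grips with 20 to 120 N. Pads are 22 mm wide; open, the fingers measure 114 mm over their backs; the gripper's body (76 mm by 85 mm) begins 54 mm behind the grasp point. The pads swing forward as they close: fully open they stand 13 mm farther back than shut.
Start: joints at [-1.409, 0.052, 1.401, -0, 1.689, -0.07], TCP at [0.121, -0.511, 0.245] pointing down, gripper open.
Joint ranges: [-2.9, 2.9], [-0.91, 2.17], [0.12, 2.37], [-1.06, 4.2], [0.26, 2.73], [-2.93, 2.93]. Speed limits (rad/s): [2.57, 2.57, 3.01, 3.14, 3.14, 3.14].

INTERFACE

Orientations are given as a unit quaternion [x, y, z, w].
In Python, from plant import bot gives the robot as it stands.
- The arm moves only by the shell command python3 -m pendant 'ROWS' [FORCE]. ROWS is JSON, a list of rows, each an object with "gripper": the closure, from 0 (fully open) to 1 (shut); "slide": the shift along the tool's x, y, z in mm, a list of three; "twist": the turn about the tool's z in degrees. In form: [{"gripper": gripper, "slide": [tx, ty, tz], "twist": twist}, ...]. A call has 1 to 12 rows; each row is the pose to reach, as a shift and turn from the pose measured when the call began, along the tool's axes at that moment; what a row does not reach only later rows make up. A row lasts 1/8 s, in which the tool goes at most 62.5 mm and 10.7 degrees, less where a joint would pass 70% of its speed; a pose out of reach is approached as far as the arm can. A call with a gripper value outside its range is refused whole. The fingers move at their own pace and stop on an object; FORCE is the grip in N (left out, the last holds). Time passes only in rows, so rows that repeat a pose let the fingers close. It gives the time, the measured TCP pose, the force and the opening at its end, in the units of the state.
- bot.get_obs(): the state, without advancing time (a new reading comes with each control period).
- bot.capture(name): name is "scene" or "top"; returns (picture, depth): 480x640x3 uint8, red, green, blue; 480x640 float32, m along the optical axis (not along the pixel's ray), 0 where there is no reading.
- bot.camera_params(name): a dict with "mtx" (3x3 intrinsics, pixels), "view" (4x4, takes a point from world to camera coordinates). Camera axes: x right, y down, z forward; pixel columns grow to the right and rows downward; lengths in m; the calibration is good to about 2 mm. A picture is of the moment at which its call begins. camera_params takes no time and is no camera call.
- bot.sign_off(): hands the job in, once; it reports no verdict.
Trained networks look in the newest picture that a camera, given by its name, has taken for a name from the list of things; names that differ only in an ending like _2 or _b are one class to them, and where a whole thing is asked for, a point or a joint stands for the part that bears it (a point fixed in the world has none). Each returns a list of dicts, best first, with "conf" (0 to 1); they miss things now and then, are a little off and sometimes report something else, mostly with a low value. They report only what shows in the picture. A call takes as long as a camera call.
- bot.boxes_of(camera, target): "bbox" ([left, top, width, height] in pixels, round what is visible of it).
- bot.trace(camera, target): "pixels" (480x640 bool, what is visible of it) and "bbox" ([left, top, width, height] in pixels, round what is visible of it).
- bot.tip_of(camera, target): "position" ([column, row] in pixels: a listed point, or the origin of a listed thing).
The state is a dict: "time_s": time; "joint_pos": joint angles; "joint_velocities": joint speeds; "tau": joint torques, N m; "tool_pos": TCP position; "tcp_rot": TCP orientation; "wrist_force": force on the tool from outside, world axes, zero at the start; "wrist_torque": the same for the moment, N m; "finger_gap": finger opening in m.
Only numpy, scipy, OpenCV 4.12 (cv2) and the standard library are available. Lean on these libraries where they do the work, as an engineer would, in place of code of your own. Each camera call takes 0.05 s, during which the arm holds its last target.

TASK

A colleague needs to get at the circuit board in the aluminium screened test box. With the fingertips, push the black knob of the lid clamp round towards the free side of the box (away from the lever) to its stop, so that the clamp is clear of the lid; then press the red pad of the lifting lever all the way down, steadily, so that the heavy lid rises without being flung up or dropped. Finish still pressing the lever down with the lid held up; do not touch the lid itself, pick nothing up, and leave everything else on the bench where it is.

Things in the scene. Friction and masses are not known exactly. Their poses are not given: they have to be found in the camera images.
- box: Bare aluminium screened test box, fixed, 240 mm deep (x), 260 wide (y), rim 130 mm high, with a heavy grey lid (1.6 to 2.8 kg, top 142 mm up, ribs 147). Origin: centre of the underside, on the bench. Its -x axis points out of the front, towards the robot; the lever is on its -y side, +y is the free side. Turned up to 0.25 rad.
- lid: Heavy grey-topped aluminium lid, 252 x 268 mm, hinged along the rear (+x) edge of the box, 130 mm behind the box's origin and 132 mm up. Origin: above the box's origin, 132 mm up when shut; axes as the box's when shut. The front edge rises as the lever goes down; on the lever's stop the lid is tilted about 0.43 rad.
- lid_edge (a point): Middle of the lid's front edge, 122 mm ahead (-x) of the box's origin when shut; about 105 mm higher when the lever is fully down.
- lever (a joint): Lever angle, rad. About 0 at rest, long end up (held there by the lid's weight); grows as the pad is pressed; stop at 0.54. Steel bar 8 x 22 mm along the box's -y side; its short rear arm lifts a tab of the lid. Pressing takes 5 to 15 N all the way; it comes back up if let go. Blocked while the clamp is over the lid.
- lever_pad (a point): Centre of the top face of the lever's red press pad: flat, 50 mm (along the lever) by 70 (across), 14 thick. At rest 236 mm to -x and 157 to -y of the box's origin, 206 mm above the bench, sloping 0.25 rad down towards the box. Pressed, it follows an arc about lever_pivot, ending 73 mm above the bench and 11 mm farther to the box's -x, sloping 0.29 rad the other way.
- lever_pivot (a point): Lever's pivot axis on the box's side wall, 120 mm above the bench; the axis runs along the box's y.
- clamp (a joint): Swing clamp angle, rad. 0 = rubber foot square over the middle of the lid's front edge; grows as the knob end swings to the box's +y side; clear of the lid from about 1.1; stop at 1.5. Starts between 0 and 0.2. Light friction (about 1 N at the knob) keeps it where it is left.
- clamp_knob (a point): Centre of the top of the clamp's upright round black knob, 20 mm diameter and 32 mm high, top 192 mm above the bench, underside 160 mm. It stands on the tail of the clamp's flat arm (14 mm wide, 144 to 154 mm above the bench), 50 mm from the pivot, in front of the box.
- clamp_pivot (a point): Vertical pivot axis of the clamp at the underside of its arm, 144 mm above the bench, 140 mm ahead (-x) of the box's origin, on the box's centre line.
- module: Green circuit board on brass feet, 100 x 60 mm, lying loose inside the box. Leave alone.
- screwdriver: Yellow-handled screwdriver lying on the bench in front of the box. Leave alone.
- solder_reel: Reel of solder, 62 mm across, 50 mm high, blue flanges, standing beside the lever. Leave alone.
- flux_jar: Small amber jar with black cap, 48 mm across, 55 mm high. Leave alone.
- mug: Blue mug, 80 mm across, 90 mm high. Leave alone.
- alcohol_bottle: Clear bottle with red cap, 60 mm across, 140 mm high. Leave alone.
- synth_module: Synthesizer module with black panel lying face up, 129 x 60 mm, 48 mm high. Leave alone.
- adapter: Black power adapter, 80 x 50 x 35 mm. Leave alone.

How it is judged:
On the way, in this order (a step that is already met when the one before it is completed fails the run):
1. the clamp is swung clear while the lid is still shut (value of joint clamp above 1.2 rad and angle between lid's own z axis and vertical below 0.05 rad), for 0.2 s.
2. the lever is pressed down by the fingers and the lid is up (value of joint lever above 0.47 rad and angle between lid's own z axis and vertical above 0.38 rad and contact force between the fingers and lever above 1 N), for 0.3 s.
At the end, for the whole second after the job is handed in: Clamp at least 1.2 rad open, lever at least 0.47 rad down (stop at 0.54) under the fingers' pressure (more than 1 N), lid held up at more than 0.38 rad by the lever alone, nothing touching the lid; the clamp was opened first (all of step 2 and value of joint clamp above 1.2 rad and contact force between each of the arm, the fingers and lid below 0.5 N); the arm keeps its last pose, push and grip.
It fails at once if the robot touches or lifts the lid itself (contact force between any of the fingers, the arm and lid above 2 N).
It fails at once if the lid is flung up or dropped (faster than 2 rad/s) (angular speed of lid above 2 rad/s).
It fails at once if a loose thing is moved, lifted or carried (more than 15 mm) (distance of any of module, screwdriver, solder_reel, flux_jar, mug, alcohol_bottle, synth_module, adapter from where it was at the start of the episode above 0.015 m).
It also fails if it takes over 48 s, if anything falls off the work surface, if the arm or the gripper's body presses on something with over 40 N, if the wrist force passes 120 N, or if a joint passes its speed limit or range.

## Working session

There is one attempt and no reset: what is moved stays moved. The work goes in short steps, Python scripts to look and compute and a shell command to move; the robot and the scene stay as the last step left them, time stands still between calls to the robot, and variables do not carry over. Pictures are saved under pics/ and viewed, and the job is handed in when it is done.

```bash
ls; mkdir -p pics
cat > h.py <<'E'
import numpy as np, cv2
from plant import bot
def cam(n):
    p=bot.camera_params(n); return np.array(p["mtx"]),np.array(p["view"])
def px2w(n,u,v,d):
    K,V=cam(n); c=np.linalg.inv(K)@np.array([u,v,1.])*d
    return (np.linalg.inv(V)@np.append(c,1))[:3]
def px2z(n,u,v,z):
    K,V=cam(n); Vi=np.linalg.inv(V); r=Vi[:3,:3]@np.linalg.inv(K)@np.array([u,v,1.]); o=Vi[:3,3]
    return o+r*(z-o[2])/r[2]
def w2px(n,p):
    K,V=cam(n); c=V[:3,:3]@p+V[:3,3]; q=K@c; return q[:2]/q[2]
def save(n,f):
    a,d=bot.capture(n); cv2.imwrite('pics/'+f,a[:,:,::-1]); return a,d
E
python3 - <<'E'
from h import *
np.set_printoptions(precision=4,suppress=True)
for n in("scene","top"):
    a,d=save(n,n+'0.png'); print(n,np.linalg.inv(cam(n)[1])[:3,3])
    for t in("clamp_knob","lever_pad","lever_pivot","clamp_pivot","lid_edge","box","solder_reel","screwdriver"):
        r=bot.tip_of(n,t)
        for x in r[:2]:
            u,v=x["position"]; dd=d[min(479,int(round(v))),min(639,int(round(u)))]
            print(t,round(x["conf"],2),np.array([u,v]),px2w(n,u,v,dd) if dd>0 else None)
o=bot.get_obs();print(o["time_s"],o["tool_pos"],o["tcp_rot"],o["finger_gap"],o["wrist_force"])
E
```

```text
pics
scene [ 1.2814 -0.3068  1.4057]
clamp_knob 0.76 [305.2 223.1] [ 0.5148 -0.0277  0.1963]
lever_pad 0.62 [237.8 223.2] [ 0.448  -0.1847  0.2017]
lever_pivot 0.83 [267.7 315.7] [ 0.6865 -0.2021  0.1335]
clamp_pivot 0.56 [310.3 245.8] [ 0.5591 -0.0339  0.1561]
lid_edge 0.64 [312.1 257.9] [ 0.5888 -0.042   0.1467]
box 0.82 [329.7 318.6] [ 0.7586 -0.0696  0.1421]
solder_reel 0.85 [217.  304.7] [ 0.5641 -0.3051  0.051 ]
solder_reel 0.18 [460.3 193.9] [0.5044 0.4708 0.0319]
screwdriver 0.67 [316.6 243.3] [0.4817 0.0148 0.0228]
top [ 0.408  -0.0171  1.3635]
clamp_knob 0.77 [332.  254.8] [ 0.5042 -0.0333  0.1916]
lever_pad 0.83 [395.9 276.8] [ 0.4548 -0.1812  0.2041]
lever_pivot 0.67 [400.5 185.3] [ 0.6851 -0.2021  0.1376]
clamp_pivot 0.73 [335.  234.4] [ 0.5569 -0.0404  0.1574]
lid_edge 0.64 [333.2 229.3] [ 0.5698 -0.0359  0.154 ]
box 0.85 [341.2 190.2] [ 0.6699 -0.0546  0.1411]
solder_reel 0.72 [261.  180.9] [0.7121 0.1584 0.0495]
solder_reel 0.7 [434.4 252.2] [ 0.527  -0.3032  0.0523]
screwdriver 0.97 [313.3 275.2] [0.4624 0.0136 0.0237]
0.9 [ 0.1206 -0.511   0.2453] [ 0.7841 -0.6206  0.      0.    ] 0.08518898324295805 [-0.7565 -0.2118 -0.4259]
```

View pics/scene0.png

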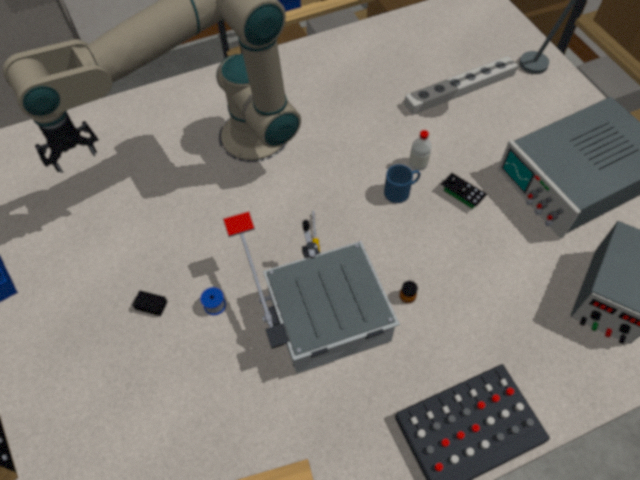

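View pics/top0.png

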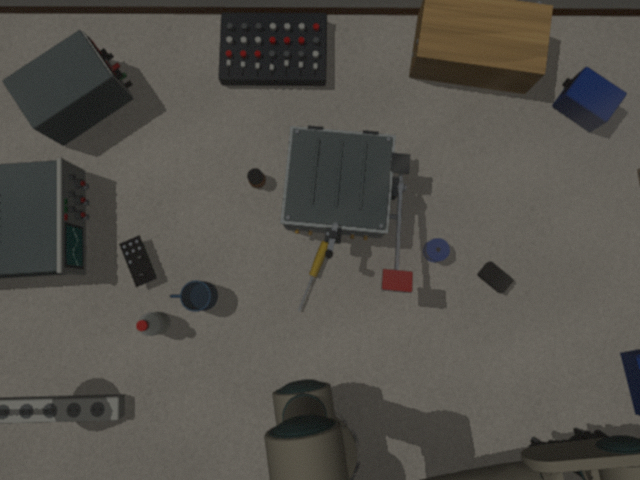

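The scene view shows the red pad at (238,223), the clamp knob at (305,223) and the reel at (213,301) next to the lever. The top view shows the box at about (340,180) with the pad at (397,281), the knob at about (329,254), the screwdriver under the clamp at (315,270) and the reel at (436,250). Next I fit the box pose.

Run:
```python
from h import *
from scipy.optimize import least_squares
np.set_printoptions(precision=4,suppress=True)
obs=[]
P={"lever_pad":[-.236,-.157,.206],"clamp_pivot":[-.14,0,.144],"lid_edge":[-.122,0,.132],"box":[0,0,0]}
for n in("scene","top"):
    bot.capture(n)
    for t in("lid","clamp_knob","lever_pad","solder_reel"):
        for x in bot.trace(n,t)[:1]:
            m=x["pixels"].astype(np.uint8); ys,xs=np.nonzero(m)
            rr=cv2.minAreaRect(np.stack([xs,ys],1).astype(np.float32))
            print(n,t,round(x["conf"],2),x["bbox"],xs.mean(),ys.mean(),m.sum())
            if t=="lid" :
                c=cv2.boxPoints(rr); w=np.array([px2z(n,*q,.142) for q in c]); print(w, [np.linalg.norm(w[i]-w[i-1]) for i in range(4)], w.mean(0)); 
                print([np.arctan2(*(w[i]-w[i-1])[1::-1]) for i in range(4)])
            if t=="lever_pad": pass
    for t,p in P.items():
        for x in bot.tip_of(n,t)[:1]: obs.append((n,np.array(p),np.array(x["position"]),t))
def tr(q,p):
    c,s=np.cos(q[2]),np.sin(q[2]); return np.array([q[0]+c*p[0]-s*p[1],q[1]+s*p[0]+c*p[1],p[2]])
f=lambda q:np.concatenate([w2px(n,tr(q,p))-z for n,p,z,t in obs])
r=least_squares(f,[.69,-.05,-.07],loss='soft_l1'); q=r.x;print(q)
for (n,p,z,t) in obs: print(n,t,w2px(n,tr(q,p))-z)
for n in("scene","top"):
  x=bot.tip_of(n,"clamp_knob")[0]["position"]; print(px2z(n,*x,.192)); 
  x=bot.tip_of(n,"lever_pad")[0]["position"]; print(px2z(n,*x,.206))
print(tr(q,np.array([-.14,0,.144])),tr(q,np.array([-.236,-.157,.206])))
```

```text
scene lid 0.64 [266.9, 239.4, 130.8, 121.7] 327.4073392718823 301.01094113090625 10328
[[ 0.5687 -0.2113  0.142 ]
 [ 0.5841  0.1218  0.142 ]
 [ 0.8424  0.0746  0.142 ]
 [ 0.8189 -0.2278  0.142 ]] [np.float64(0.25072521834258327), np.float64(0.333392067565371), np.float64(0.2625289764091902), np.float64(0.3032658119153152)] [ 0.7036 -0.0607  0.142 ]
[np.float64(3.075707905518427), np.float64(1.5246152861864704), np.float64(-0.18072169478315728), np.float64(-1.6482420527287933)]
scene clamp_knob 0.62 [303.5, 220.8, 12.5, 38.0] 308.9624060150376 239.2593984962406 266
scene lever_pad 0.72 [223.8, 210.8, 49.6, 119.2] 246.49215922798552 247.6357056694813 829
scene solder_reel 0.64 [200.2, 284.6, 28.3, 29.3] 213.5 301.26344086021504 558
top lid 0.83 [279.8, 122.4, 132.8, 113.9] 340.1041300933198 178.729372632357 10823
[[ 0.5848  0.0964  0.142 ]
 [ 0.8392  0.0787  0.142 ]
 [ 0.8115 -0.2314  0.142 ]
 [ 0.5599 -0.2069  0.142 ]] [np.float64(0.304356041237653), np.float64(0.25499985199399133), np.float64(0.31132038337087786), np.float64(0.2527693949506967)] [ 0.6988 -0.0658  0.142 ]
[np.float64(1.4889007755012968), np.float64(-0.069552299225406), np.float64(-1.6598862334864386), np.float64(3.0446281022810955)]
top clamp_knob 0.74 [327.1, 225.8, 13.8, 33.9] 331.4723404255319 240.4340425531915 235
top lever_pad 0.79 [380.9, 172.0, 36.0, 120.4] 397.32497678737235 257.686165273909 1077
top solder_reel 0.58 [425.3, 241.1, 22.3, 19.4] 435.9190371991247 249.96936542669584 457
[ 0.6952 -0.0443 -0.076 ]
scene lever_pad [0.7536 0.7961]
scene clamp_pivot [-0.2959  1.4801]
scene lid_edge [2.9984 0.8925]
scene box [-0.0501 -1.56  ]
top lever_pad [0.6446 2.3338]
top clamp_pivot [-1.6745 -0.1718]
top lid_edge [2.7047 0.6471]
[ 0.5174 -0.032   0.192 ]
[ 0.4449 -0.1838  0.206 ]
[ 0.5005 -0.0353  0.192 ]
[ 0.4533 -0.1814  0.206 ]
[ 0.5556 -0.0336  0.144 ] [ 0.448  -0.1829  0.206 ]
```

Run:
```python
from h import *
np.set_printoptions(precision=4,suppress=True)
a=cv2.imread('pics/top0.png')[210:300,280:420]; b=cv2.imread('pics/scene0.png')[200:270,210:340]
a=cv2.resize(a,(700,450),interpolation=2)
# overlays off; red pad centroid
for n,z in(("top",.206),("scene",.206)):
    im=cv2.imread(f'pics/{n}0.png').astype(int)
    m=(im[:,:,2]>130)&(im[:,:,1]<60)&(im[:,:,0]<60)
    k,l,s,c=cv2.connectedComponentsWithStats(m.astype(np.uint8)); i=1+s[1:,4].argmax(); print(n,s[i],c[i],px2z(n,*c[i],z))
cv2.imwrite('pics/za.png',a); cv2.imwrite('pics/zb.png',cv2.resize(b,(780,420),interpolation=2))
```

```text
Traceback (most recent call last):
ValueError: attempt to get argmax of an empty sequence
```

Run:
```python
from h import *
np.set_printoptions(precision=4,suppress=True)
a=cv2.imread('pics/top0.png')[210:300,280:420]; b=cv2.imread('pics/scene0.png')[200:270,210:340]
cv2.imwrite('pics/za.png',cv2.resize(a,(700,450),interpolation=2)); cv2.imwrite('pics/zb.png',cv2.resize(b,(780,420),interpolation=2))
for n,z in(("top",.206),("scene",.206)):
    im=cv2.imread(f'pics/{n}0.png').astype(int)
    m=(im[:,:,2]>2*im[:,:,1]+20)&(im[:,:,2]>2*im[:,:,0]+20)
    k,l,s,c=cv2.connectedComponentsWithStats(m.astype(np.uint8)); i=1+s[1:,4].argmax(); print(n,s[i],c[i],px2z(n,*c[i],z))
```

```text
top [137 321  10   9  74] [141.5811 325.0946] [0.3331 0.4033 0.206 ]
scene [224 212  30  23 451] [238.3126 223.306 ] [ 0.4518 -0.1841  0.206 ]
```

View pics/za.png

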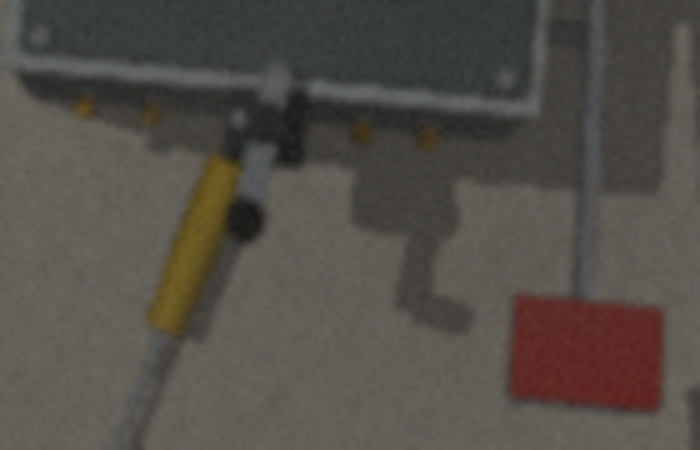

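View pics/zb.png

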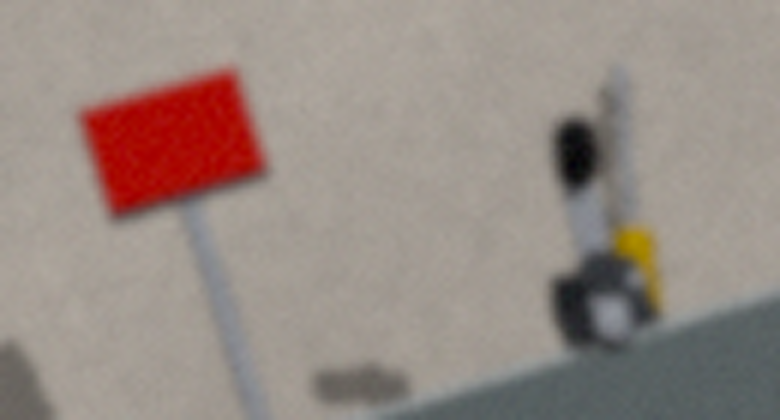

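The zooms put the knob top at about (329,252) in top and (306,222) in scene. The pad centre is at (397.4,280.4) in top. The clamp is already turned slightly towards +y.

Run:
```python
from h import *
np.set_printoptions(precision=4,suppress=True)
print(px2z("top",329.2,252.3,.192),px2z("scene",305.8,221.5,.192),px2z("top",397.4,280.4,.206))
for n,(u,v) in {"top":(435.9,250),"scene":(213.5,299)}.items(): print('reel',px2z(n,u,v,.045))
# plan: from start pose to hover in tool axes
from scipy.spatial.transform import Rotation as R
o=bot.get_obs(); Rm=R.from_quat(o["tcp_rot"]).as_matrix()
print(Rm)
for g in ([.50,-.075,.30],[.50,-.075,.179]): print(1000*Rm.T@(np.array(g)-o["tool_pos"]))
```

```text
[ 0.51   -0.0267  0.192 ] [ 0.5081 -0.0234  0.192 ] [ 0.4465 -0.1844  0.206 ]
reel [ 0.5335 -0.3088  0.045 ]
reel [ 0.5412 -0.3083  0.045 ]
[[ 0.2297 -0.9733  0.    ]
 [-0.9733 -0.2297 -0.0001]
 [ 0.0001 -0.     -1.    ]]
[-337.144  -469.3672  -54.7067]
[-337.151  -469.3659   66.2933]
```

```bash
python3 -m pendant '[{"gripper":1,"slide":[0,0,-55],"twist":0},{"gripper":1,"slide":[-30,-42,-60],"twist":-8},{"gripper":1,"slide":[-66,-92,-60],"twist":-16},{"gripper":1,"slide":[-102,-142,-60],"twist":-24},{"gripper":1,"slide":[-138,-192,-60],"twist":-32},{"gripper":1,"slide":[-174,-242,-60],"twist":-40},{"gripper":1,"slide":[-210,-292,-60],"twist":-48},{"gripper":1,"slide":[-246,-342,-60],"twist":-56},{"gripper":1,"slide":[-282,-392,-60],"twist":-62},{"gripper":1,"slide":[-312,-435,-60],"twist":-66},{"gripper":1,"slide":[-337,-469,-55],"twist":-66},{"gripper":1,"slide":[-337,-469,-55],"twist":-66}]' 40
python3 - <<'E'
from h import *
from scipy.spatial.transform import Rotation as R
np.set_printoptions(precision=4,suppress=True)
o=bot.get_obs(); Rm=R.from_quat(o["tcp_rot"]).as_matrix(); print(o["joint_pos"],Rm,o["wrist_force"])
for g in ([.502,-.065,.225],[.502,-.065,.179]): print(1000*Rm.T@(np.array(g)-o["tool_pos"]))
save("scene","s1.png");save("top","t1.png")
E
```

```text
time_s: 3.5
tool_pos: [0.5006, -0.0731, 0.2993]
tcp_rot: [0.996, -0.092, -0.001, -0.0]
wrist_force: [-0.6, -1.3, 1.1]
finger_gap: -0.0
[-0.2182 -0.007   1.3544  0.0003  1.7959 -0.0349] [[ 0.9832 -0.1823 -0.0017]
 [-0.1823 -0.9832  0.0006]
 [-0.0017 -0.0003 -1.    ]] [-0.6049 -1.2686  1.0939]
[ 0.0603 -8.2415 74.2536]
[  0.1404  -8.2271 120.2536]
```

```bash
python3 -m pendant '[{"gripper":1,"slide":[0,-4,40],"twist":0},{"gripper":1,"slide":[0,-4,80],"twist":0},{"gripper":1,"slide":[0,-4,105],"twist":0},{"gripper":1,"slide":[0,-4,119],"twist":0},{"gripper":1,"slide":[0,-4,119],"twist":0}]'
python3 - <<'E'
from h import *
np.set_printoptions(precision=4,suppress=True)
o=bot.get_obs(); print(o["tool_pos"],o["wrist_force"])
for n,s in(("scene",(200,170)),("top",(270,200))):
    a,d=bot.capture(n); c=a[s[1]:s[1]+120,s[0]:s[0]+160,::-1]; cv2.imwrite(f'pics/{n}2.png',cv2.resize(c,(800,600),interpolation=2))
E
```

```text
time_s: 4.22
tool_pos: [0.4999, -0.0719, 0.181]
tcp_rot: [0.996, -0.094, -0.001, 0.0]
wrist_force: [-0.2, -0.3, -0.4]
finger_gap: -0.0
[ 0.4999 -0.0719  0.181 ] [-0.2451 -0.2739 -0.379 ]
```

View pics/scene2.png

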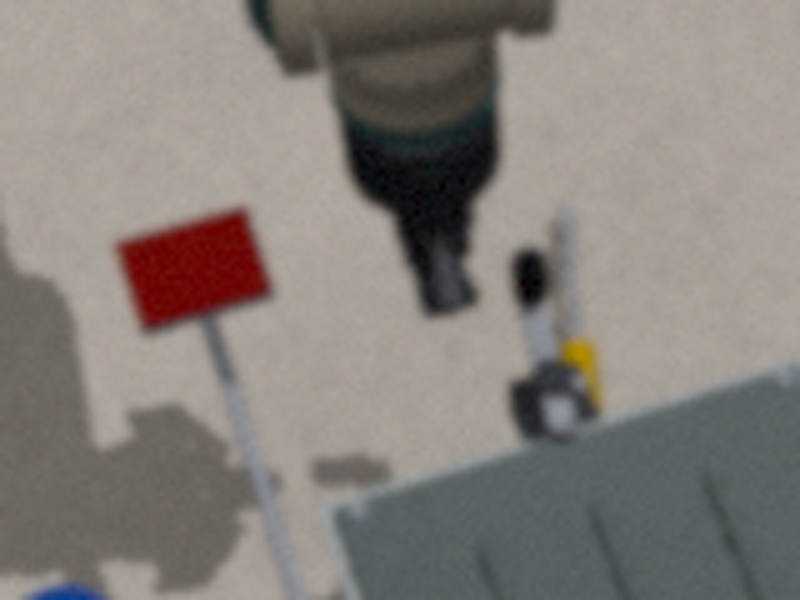

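View pics/top2.png

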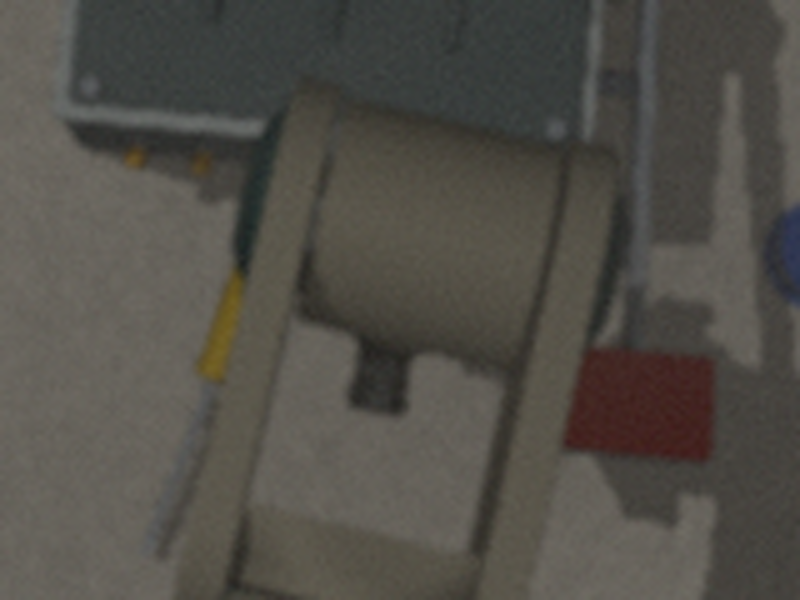

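Scene: the fingers are at crop (445,290), just left of the knob at (530,278), at the same height and clear of the pad. Next I compute the arc.

Run:
```python
from h import *
from scipy.spatial.transform import Rotation as R
np.set_printoptions(precision=1,suppress=True)
o=bot.get_obs(); Rm=R.from_quat(o["tcp_rot"]).as_matrix(); p=o["tool_pos"]; yaw=np.arctan2(Rm[1,0],Rm[0,0])
piv=np.array([.556,-.034])
for a in [.19,.3,.42,.54,.66,.78,.9,1.02,1.14,1.26,1.38,1.5,1.56]:
    c=piv+.05*np.array([-np.cos(a),np.sin(a)])-.022*np.array([np.sin(a),np.cos(a)])
    print(a,1000*c,1000*Rm.T@(np.array([*c,.180])-p),np.degrees(yaw+a))
```

```text
0.19 [502.7 -46.2] [ -2.8 -25.5   2.5] 0.1737044840694573
0.3 [501.7 -40.2] [ -4.9 -31.1   2.5] 6.476240230508512
0.42 [501.4 -33.7] [ -6.4 -37.5   2.5] 13.35173377207839
0.54 [501.8 -27.2] [ -7.2 -44.    2.5] 20.22722731364827
0.66 [503.  -20.7] [ -7.2 -50.6   2.5] 27.102720855218152
0.78 [505.  -14.5] [ -6.5 -57.1   2.5] 33.978214396788026
0.9 [507.7  -8.5] [ -4.9 -63.4   2.5] 40.85370793835791
1.02 [511.1  -2.9] [ -2.6 -69.6   2.5] 47.72920147992779
1.14 [515.1   2.2] [  0.4 -75.4   2.5] 54.604695021497655
1.26 [519.8   6.9] [  4.1 -80.8   2.5] 61.480188563067536
1.38 [524.9  10.9] [  8.4 -85.7   2.5] 68.35568210463742
1.5 [530.5  14.3] [ 13.3 -90.1   2.5] 75.2311756462073
1.56 [533.5  15.8] [ 15.9 -92.1   2.5] 78.66892241699225
```

```bash
python3 -m pendant '[{"gripper":1,"slide":[-3,-16,2],"twist":0},{"gripper":1,"slide":[-3,-25,2],"twist":0},{"gripper":1,"slide":[-5,-31,2],"twist":6},{"gripper":1,"slide":[-6,-37,2],"twist":13},{"gripper":1,"slide":[-7,-44,2],"twist":20},{"gripper":1,"slide":[-7,-51,2],"twist":27},{"gripper":1,"slide":[-7,-57,2],"twist":34}]'
python3 - <<'E'
from h import *
from scipy.spatial.transform import Rotation as R
np.set_printoptions(precision=4,suppress=True)
o=bot.get_obs(); Rm=R.from_quat(o["tcp_rot"]).as_matrix(); p=o["tool_pos"];yaw=np.arctan2(Rm[1,0],Rm[0,0]); print(p,o["wrist_force"],yaw)
for n,s in(("scene",(230,170)),):
    a,d=bot.capture(n); c=a[s[1]:s[1]+120,s[0]:s[0]+160,::-1]; cv2.imwrite(f'pics/{n}3.png',cv2.resize(c,(800,600),interpolation=2))
np.set_printoptions(precision=1,suppress=True)
piv=np.array([.556,-.034])
for a in [.78,.9,1.02,1.14,1.26,1.38,1.5,1.57,1.61]:
    c=piv+.05*np.array([-np.cos(a),np.sin(a)])-.022*np.array([np.sin(a),np.cos(a)])
    print(a,1000*c,1000*Rm.T@(np.array([*c,.180])-p),np.degrees(yaw+a))
E
```

```text
time_s: 5.2
tool_pos: [0.5046, -0.0136, 0.1809]
tcp_rot: [0.924, -0.382, 0.001, 0.0]
wrist_force: [-0.4, -1.5, 0.3]
finger_gap: -0.0001
[ 0.5046 -0.0136  0.1809] [-0.3702 -1.4551  0.2843] -0.7836954033028151
0.78 [505.  -14.5] [0.8 0.4 0.9] -0.21173101285000653
0.9 [507.7  -8.5] [-1.5 -5.8  0.9] 6.663762528719872
1.02 [511.1  -2.9] [ -3.  -12.1   0.9] 13.53925607028975
1.14 [515.1   2.2] [ -3.8 -18.7   0.9] 20.414749611859623
1.26 [519.8   6.9] [ -3.8 -25.2   0.9] 27.290243153429508
1.38 [524.9  10.9] [ -3.  -31.7   0.9] 34.16573669499938
1.5 [530.5  14.3] [ -1.4 -38.1   1. ] 41.04123023656926
1.57 [534.  16.] [ -0.1 -41.7   1. ] 45.05193480248503
1.61 [536.   16.8] [  0.7 -43.7   1. ] 47.343765983008325
```

View pics/scene3.png

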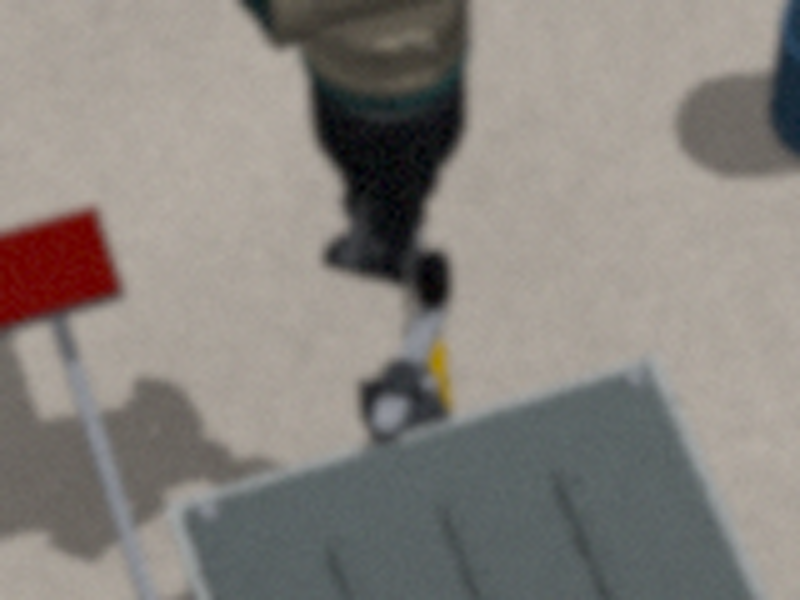

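The knob has moved ahead of the fingers to crop (430,278), and the arm is swinging clockwise. I'll continue along the arc.

```bash
python3 -m pendant '[{"gripper":1,"slide":[-1,-6,1],"twist":7},{"gripper":1,"slide":[-3,-12,1],"twist":14},{"gripper":1,"slide":[-4,-19,1],"twist":20},{"gripper":1,"slide":[-4,-25,1],"twist":27},{"gripper":1,"slide":[-3,-32,1],"twist":34},{"gripper":1,"slide":[-1,-38,1],"twist":41},{"gripper":1,"slide":[0,-42,1],"twist":45},{"gripper":1,"slide":[0,-42,1],"twist":45}]'
python3 - <<'E'
from h import *
np.set_printoptions(precision=4,suppress=True)
o=bot.get_obs(); print(o["tool_pos"],o["wrist_force"])
for n,s in(("scene",(230,170)),):
    a,d=bot.capture(n); c=a[s[1]:s[1]+120,s[0]:s[0]+160,::-1]; cv2.imwrite(f'pics/{n}4.png',cv2.resize(c,(800,600),interpolation=2))
E
```

```text
time_s: 6.25
tool_pos: [0.5346, 0.0171, 0.18]
tcp_rot: [0.707, -0.707, 0.001, -0.001]
wrist_force: [-0.5, -0.6, 0.5]
finger_gap: -0.0003
[0.5346 0.0171 0.18  ] [-0.4978 -0.5531  0.4937]
```

View pics/scene4.png

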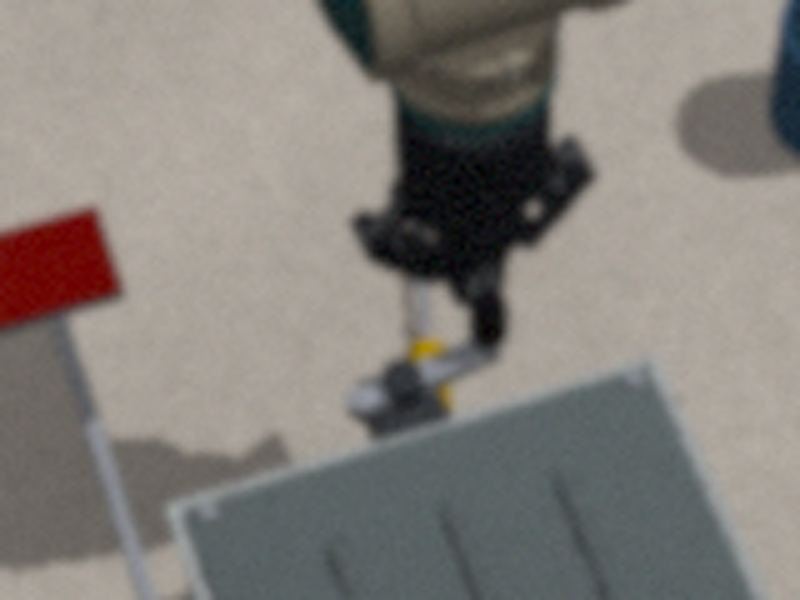

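The clamp arm now lies nearly parallel to the box's front edge. I'll nudge it a little further to find the stop.

```bash
python3 -m pendant '[{"gripper":1,"slide":[0,-2,0],"twist":0},{"gripper":1,"slide":[0,-4,0],"twist":0},{"gripper":1,"slide":[0,-4,0],"twist":0}]'; python3 -m pendant '[{"gripper":1,"slide":[0,-1.5,0],"twist":0},{"gripper":1,"slide":[0,-1.5,0],"twist":0}]'
```

```text
time_s: 6.68
tool_pos: [0.5379, 0.0172, 0.18]
tcp_rot: [0.708, -0.707, 0.0, 0.0]
wrist_force: [-5.5, 1.4, 1.6]
finger_gap: -0.0001
time_s: 6.92
tool_pos: [0.5381, 0.0172, 0.18]
tcp_rot: [0.708, -0.706, -0.001, 0.001]
wrist_force: [-10.7, 1.2, 4.0]
finger_gap: -0.0001
```

A reaction of 10.7 N with no further motion shows the clamp is at its stop. I'll back off, rise and go above the pad.

```bash
python3 -m pendant '[{"gripper":1,"slide":[0,15,0],"twist":0},{"gripper":1,"slide":[0,30,0],"twist":0},{"gripper":1,"slide":[0,30,-50],"twist":0},{"gripper":1,"slide":[0,30,-100],"twist":0},{"gripper":1,"slide":[40,45,-100],"twist":2},{"gripper":1,"slide":[90,60,-100],"twist":4},{"gripper":1,"slide":[140,75,-100],"twist":4},{"gripper":1,"slide":[180,88,-95],"twist":4},{"gripper":1,"slide":[199,94,-80],"twist":4},{"gripper":1,"slide":[199,94,-65],"twist":4},{"gripper":1,"slide":[199,94,-65],"twist":4}]'
python3 - <<'E'
from h import *
np.set_printoptions(precision=4,suppress=True)
o=bot.get_obs(); print(o["tool_pos"],o["wrist_force"],o["joint_pos"])
for n,s in(("scene",(180,150)),("top",(260,150))):
    a,d=bot.capture(n); c=a[s[1]:s[1]+150,s[0]:s[0]+200,::-1]; cv2.imwrite(f'pics/{n}5.png',cv2.resize(c,(800,600),interpolation=2))
E
```

```text
time_s: 8.3
tool_pos: [0.4446, -0.1812, 0.2441]
tcp_rot: [-0.683, 0.73, 0.002, -0.002]
wrist_force: [0.6, -0.0, 0.4]
finger_gap: 0.0002
[ 0.4446 -0.1812  0.2441] [ 0.5764 -0.0311  0.3977] [-0.463  -0.0706  1.5251 -0.0017  1.693   1.1745]
```

View pics/scene5.png

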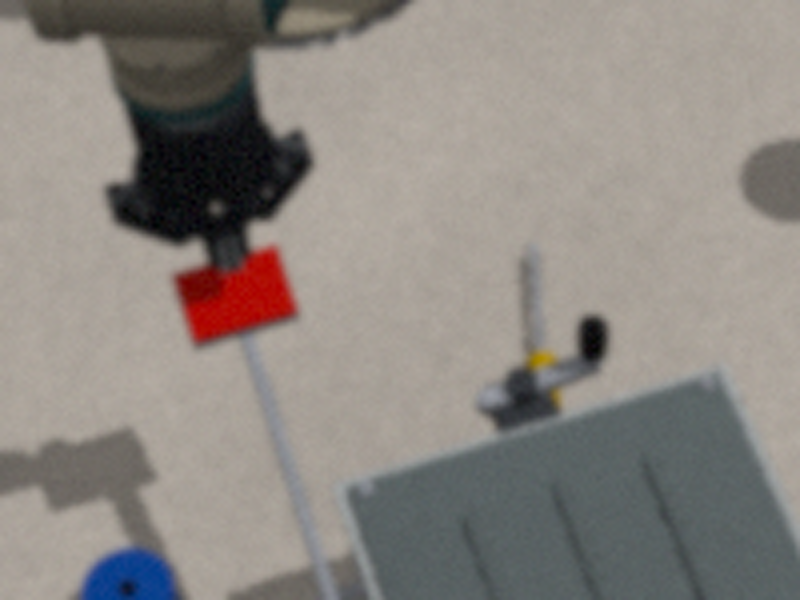

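View pics/top5.png

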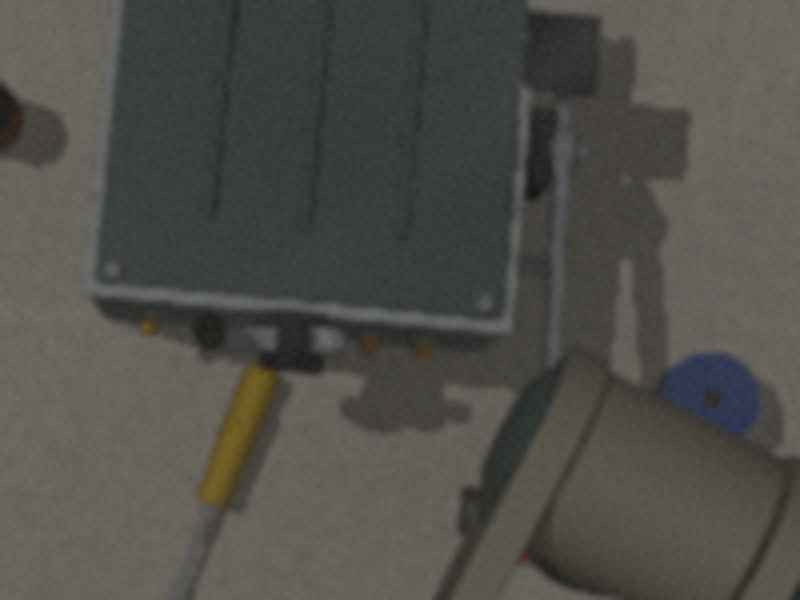

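The clamp lies flat against the front, clear of the lid, with its knob at scene crop (593,340). The fingertips at (230,262) are above the pad at (237,297). Now a slow press.

```bash
python3 -m pendant '[{"gripper":1,"slide":[0,0,6],"twist":0},{"gripper":1,"slide":[0,0,12],"twist":0},{"gripper":1,"slide":[0,0,16],"twist":0},{"gripper":1,"slide":[0,0,19],"twist":0},{"gripper":1,"slide":[0,0,22],"twist":0},{"gripper":1,"slide":[0,0,25],"twist":0},{"gripper":1,"slide":[0,0,28],"twist":0},{"gripper":1,"slide":[0,0,31],"twist":0},{"gripper":1,"slide":[0,0,34],"twist":0},{"gripper":1,"slide":[0,0,37],"twist":0}]'
python3 - <<'E'
from h import *
for n,s in(("scene",(180,150)),):
    a,d=bot.capture(n); c=a[s[1]:s[1]+180,s[0]:s[0]+240,::-1]; cv2.imwrite(f'pics/{n}6.png',cv2.resize(c,(800,600),interpolation=2))
E
```

```text
time_s: 9.65
tool_pos: [0.4451, -0.1815, 0.2101]
tcp_rot: [-0.683, 0.73, 0.0, -0.001]
wrist_force: [-4.0, 0.7, 7.6]
finger_gap: -0.0
```

View pics/scene6.png

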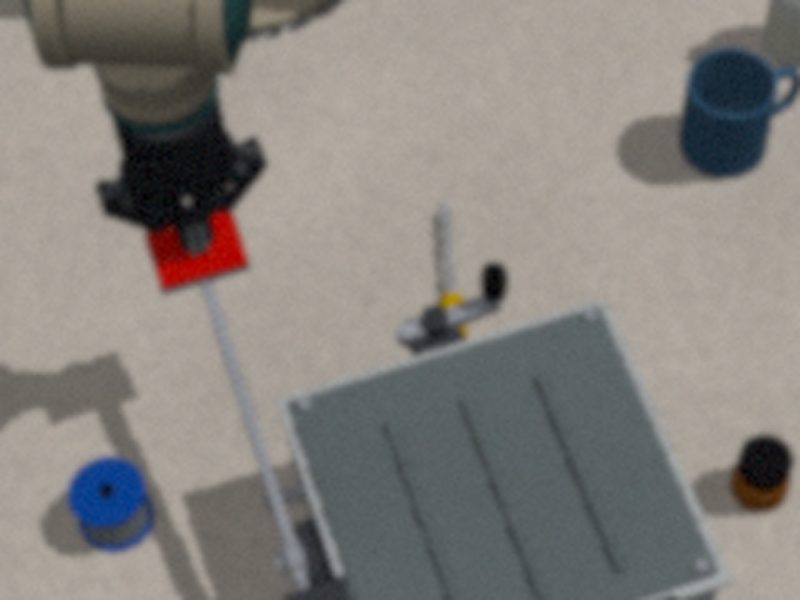

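The fingertips are on the pad near its centre, at crop (197,240), with 7.6 N and the lever moving. I'll keep pressing steadily.

```bash
python3 -m pendant '[{"gripper":1,"slide":[0,1,7],"twist":0},{"gripper":1,"slide":[0,1,11],"twist":0},{"gripper":1,"slide":[0,1,15],"twist":0},{"gripper":1,"slide":[0,2,19],"twist":0},{"gripper":1,"slide":[0,2,23],"twist":0},{"gripper":1,"slide":[0,3,27],"twist":0},{"gripper":1,"slide":[0,3,31],"twist":0},{"gripper":1,"slide":[0,3,35],"twist":0},{"gripper":1,"slide":[0,4,39],"twist":0},{"gripper":1,"slide":[0,4,43],"twist":0},{"gripper":1,"slide":[0,4,47],"twist":0},{"gripper":1,"slide":[0,4,51],"twist":0}]'
```

```text
time_s: 11.2
tool_pos: [0.4406, -0.1815, 0.1592]
tcp_rot: [-0.683, 0.73, 0.001, -0.002]
wrist_force: [-4.1, 0.8, 5.9]
finger_gap: 0.0002
```

```bash
python3 -m pendant '[{"gripper":1,"slide":[0,0,7],"twist":0},{"gripper":1,"slide":[0,0,11],"twist":0},{"gripper":1,"slide":[0,0,15],"twist":0},{"gripper":1,"slide":[0,0,19],"twist":0},{"gripper":1,"slide":[0,0,23],"twist":0},{"gripper":1,"slide":[0,0,27],"twist":0},{"gripper":1,"slide":[0,0,31],"twist":0},{"gripper":1,"slide":[0,0,35],"twist":0},{"gripper":1,"slide":[0,0,39],"twist":0},{"gripper":1,"slide":[0,0,43],"twist":0}]'
python3 - <<'E'
from h import *
for n,s in(("scene",(180,150)),):
    a,d=bot.capture(n); c=a[s[1]:s[1]+210,s[0]:s[0]+280,::-1]; cv2.imwrite(f'pics/{n}7.png',cv2.resize(c,(800,600),interpolation=2))
E
```

```text
time_s: 12.45
tool_pos: [0.4406, -0.1816, 0.1169]
tcp_rot: [-0.683, 0.73, 0.0, -0.002]
wrist_force: [-3.4, 0.8, 6.4]
finger_gap: -0.0
```

View pics/scene7.png

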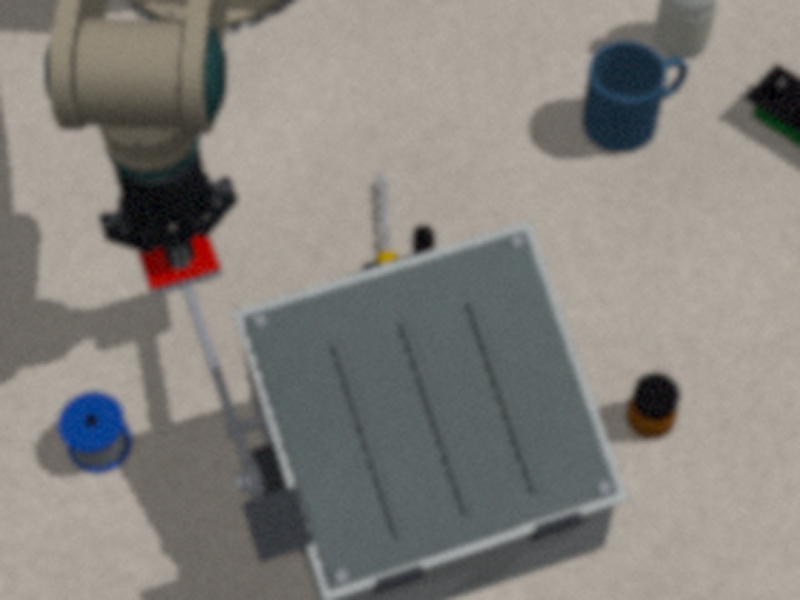

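The lid is rising steadily, with its front edge now above the clamp, and the pad at crop (180,262) is under the fingers. The stop is about 25 mm further down.

```bash
python3 -m pendant '[{"gripper":1,"slide":[0,0,6],"twist":0},{"gripper":1,"slide":[0,0,9],"twist":0},{"gripper":1,"slide":[0,0,12],"twist":0},{"gripper":1,"slide":[0,0,15],"twist":0},{"gripper":1,"slide":[0,0,18],"twist":0},{"gripper":1,"slide":[0,0,20],"twist":0},{"gripper":1,"slide":[0,0,22],"twist":0},{"gripper":1,"slide":[0,0,22],"twist":0}]'
```

```text
time_s: 13.5
tool_pos: [0.4416, -0.182, 0.0955]
tcp_rot: [-0.683, 0.73, -0.001, -0.001]
wrist_force: [1.6, 1.2, 4.8]
finger_gap: 0.0
```

```bash
python3 -m pendant '[{"gripper":1,"slide":[0,0,2],"twist":0},{"gripper":1,"slide":[0,0,4],"twist":0},{"gripper":1,"slide":[0,0,4],"twist":0}]'
```

```text
time_s: 13.88
tool_pos: [0.4422, -0.182, 0.0921]
tcp_rot: [-0.683, 0.73, -0.002, -0.0]
wrist_force: [1.9, 0.7, 4.4]
finger_gap: 0.0002
```

```bash
python3 -m pendant '[{"gripper":1,"slide":[0,0,2],"twist":0},{"gripper":1,"slide":[0,0,4],"twist":0},{"gripper":1,"slide":[0,0,4],"twist":0}]'
```

```text
time_s: 14.25
tool_pos: [0.4428, -0.1821, 0.0892]
tcp_rot: [-0.683, 0.73, -0.003, 0.0]
wrist_force: [-0.6, 1.8, 9.1]
finger_gap: -0.0001
```

```bash
python3 -m pendant '[{"gripper":1,"slide":[0,0,1],"twist":0},{"gripper":1,"slide":[0,0,3],"twist":0},{"gripper":1,"slide":[0,0,3],"twist":0},{"gripper":1,"slide":[0,0,3],"twist":0}]'
python3 - <<'E'
from h import *
np.set_printoptions(precision=4,suppress=True)
for n,s in(("scene",(180,150)),):
    a,d=bot.capture(n); c=a[s[1]:s[1]+210,s[0]:s[0]+280,::-1]; cv2.imwrite(f'pics/{n}8.png',cv2.resize(c,(800,600),interpolation=2))
    for x in bot.trace(n,"lid")[:1]:
        m=cv2.erode(x["pixels"].astype(np.uint8),np.ones((9,9)))>0; ys,xs=np.nonzero(m&(d>0))
        P=np.array([px2w(n,u,v,d[v,u]) for u,v in list(zip(xs,ys))[::7]])
        for _ in range(4):
            c0=np.median(P,0); A=np.c_[P[:,:2],np.ones(len(P))]; k=np.linalg.lstsq(A,P[:,2],rcond=None)[0]; e=abs(A@k-P[:,2]); P=P[e<max(.004,1.5*np.median(e))]
        print(len(P),k,"tilt",np.arctan(np.hypot(k[0],k[1])))
o=bot.get_obs();print(o["time_s"],o["tool_pos"],o["wrist_force"])
E
```

```text
time_s: 14.75
tool_pos: [0.4431, -0.1822, 0.0888]
tcp_rot: [-0.683, 0.73, -0.003, 0.0]
wrist_force: [-8.3, 5.6, 20.8]
finger_gap: 0.0001
1016 [-0.4626  0.0373  0.5289] tilt 0.4345368095024616
14.85 [ 0.443  -0.1822  0.0888] [-9.3209  5.9783 21.4   ]
```

View pics/scene8.png

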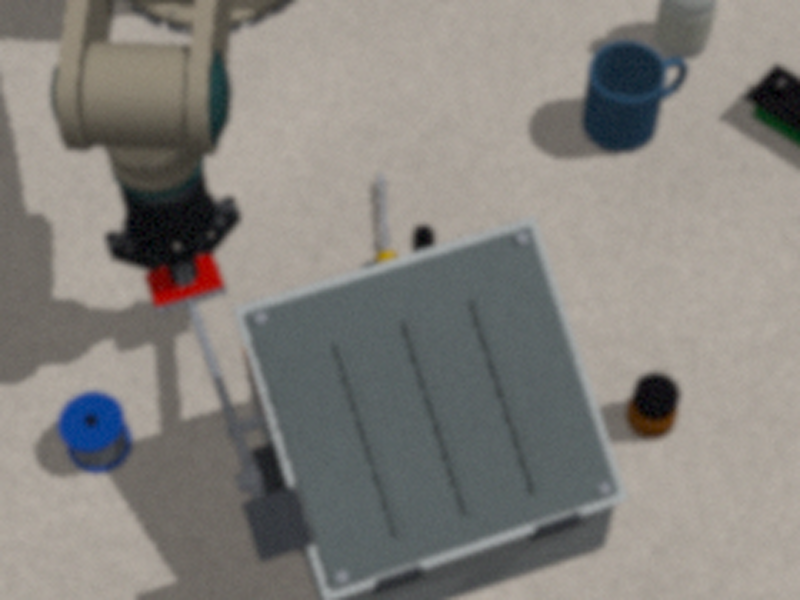

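The measured lid tilt is 0.4345 rad, the lever has stopped moving, and the push is 21 N. The fingers are on the pad at crop (183,272), the clamp knob is at (423,238), and the reel, jar and mug haven't moved. I'll check that it's steady, then hand in.

Run:
```python
from h import *
np.set_printoptions(precision=4,suppress=True)
for i in range(6): bot.capture("top")
o=bot.get_obs();print(o["time_s"],o["tool_pos"],o["wrist_force"],abs(o["joint_velocities"]).max())
print(bot.sign_off())
```

```text
15.15 [ 0.443  -0.1822  0.0888] [-10.022    5.1176  21.5734] 0.0015106685062637084
the job is handed in; nothing more can be done
None
```

I opened the lid clamp, pressed the lever down to its stop, and handed the job in at 15.2 s with the fingers still pressing. No verdict is reported, so the results below are my own checks.

- **Clamp:** I pushed the knob round with the closed fingertips to its stop, where it resisted with about 11 N and moved no further. In the picture the clamp lies along the front of the box, clear of the lid. I did not measure its angle separately.
- **Lever and lid:** I pressed the red pad down at about 25–35 mm/s. At the stop the lid tilt measured from depth is 0.4345 rad, against an expected 0.43 or so.
- **At hand-in:** the vertical push was steady at about 21.5 N with the arm at rest. The lever had stopped moving, with the tool at 89 mm.
- **Other things:** the lid was not touched. In the last picture the reel, jar and mug were where they started, as was the visible part of the screwdriver. I did not measure them or check the other loose items individually.

No check failed. The one disagreement was in the early network estimates from the two cameras, which differed by several millimetres (up to 17 mm for the knob). I settled the knob and pad positions by reading the pictures and from the given dimensions.

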